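# Test a repaired circuit board

### The arm

A 7-joint arm with a two-finger parallel gripper is mounted at the origin on the work surface. World frame = base frame: x ahead of the robot, y to its left, z up, the work surface at z = 0. Lengths are in m, angles in rad, forces in N, time in s.
With the tool pointing down it reaches from about 0.425 to 0.875 m from the base axis. Payload 8.4 kg.
Tool frame: the origin (TCP) lies between the finger pads; the fingertips stand 19 mm ahead of it and the grasp point (between the pads) is the TCP; x points along the fingers, z is the direction in which the jaws open and shut, and the axes are right-handed (so a half turn about x gives the same grasp; the last joint's range is limited). The gripper opens to 87 mm and grips with 3 to 60 N. Pads are 19 mm wide; open, the fingers measure 117 mm over their backs; the gripper's body (75 mm by 190 mm) begins 51 mm behind the grasp point.
Start: joints at [-1.339, 0.333, 0.04, 1.465, -0.013, 1.343, -0.059], TCP at [0.211, 0.615, 0.218] pointing down, gripper open.
Joint ranges: [-2.58, 2.58], [-0.38, 2.09], [-1.3, 1.39], [0.25, 2.4], [-1.5, 4.64], [0.08, 2.09], [-2.65, 2.65]. Speed limits (rad/s): [2.22, 2.22, 2.79, 2.79, 3.14, 3.14, 3.14].

### API

Orientations are given as a rotation vector (axis times angle).
In Python, from rig import env, release, grab, solver, viewer, job, telemetry gives the robot as it stands. Calls block until the motion is done:
- env.move_to(position, orientation): joint-space move of the TCP to a pose.
- env.movel(position, ori=None, speed=0.15, guard=None): straight line of the TCP; ori=None keeps the orientation; speed is the mean speed in m/s. With guard (N) it stops when the force on the tool has changed by that much, and returns True; else False.
- env.set_joints(angles): joint-space move.
- release() and grab(force=None): open the fingers fully, or close them until they stop; force is the grip in N (None keeps the last).
- env.wait(seconds).
- solver.solve_ik(position, orientation): joint angles nearest the present ones, or None.
- viewer.camera(name): name is "scene" or "top" or "wrist"; returns a dict with "frame" (384x512x3 uint8, blue, green, red), "fx", "fy", "cx", "cy" (pixels), "R" (3x3) and "t" (3): a world point X has camera coordinates R X + t. Camera axes: x right, y down, z forward; pixel columns grow to the right and rows downward; lengths in m; the calibration is good to about 2 mm. A picture is of the moment at which its call begins. There is no depth.
A pose or a line that the arm cannot do raises env.IKError and nothing moves.
- job.job_done(): hands the job in, once; it reports no verdict.
Readings, each from a call of its own:
- telemetry.get_clock(): time.
- telemetry.get_joint_pos(): joint angles.
- telemetry.get_qd(): joint speeds.
- telemetry.get_tau(): joint torques, N m.
- telemetry.get_position(): TCP position.
- telemetry.get_tcp_rot(): TCP orientation.
- telemetry.get_wrist_force(): force on the tool from outside, world axes, zero at the start.
- telemetry.get_moment(): the same for the moment, N m.
- telemetry.get_width(): finger opening in m.
Only numpy, scipy, OpenCV 4.12 (cv2) and the standard library are available. Lean on these libraries where they do the work, as an engineer would, in place of code of your own. Each camera call takes 0.05 s, during which the arm holds its last target.

### The job

Lay the blue circuit board with the heat sink flat in the nest of the test cradle, its white plug at the brass contact strip; set it down, don't drop it. Then start the test on the grey tester: press the yellow, blue, white and green keys fully down, one at a time in that order, letting each spring back. Don't press the red key, and leave the other things on the bench where they are.

Things in the scene. Friction and masses are not known exactly. Their poses are not given: they have to be found in the camera images.
- board_mid (a point): Board to test: blue, 90 x 60 x 4 mm, about 140 g, lying flat. In its middle a finned aluminium heat sink, 44 mm along x, 26 mm along y, rising 30 mm above the board: grip it by this, across the 26 mm. White plug strip along the +x short edge. Point: the board's centre, 19 mm above its underside, half-way up the sink (its top is 15 mm higher); x along the 90 mm side towards the plug, z up.
- board_plug (a point): Middle of the white plug strip on the board, 40.5 mm along board x from its centre, at its top, 8 mm above the underside.
- cradle_seat (a point): Test cradle: fixed black and aluminium block, 116 x 86 mm, 19 mm high, with a flat nest 96 x 66 mm, 7 mm deep, so 3 mm of play all round the board. Point: where the board's centre point comes when seated, above the nest's middle and 31 mm above the table. x along the 96 mm side towards the brass contact strip (white bar on the rim beside it), where the plug belongs; z up.
- tester: Board tester: fixed grey instrument, 220 mm deep (x), 260 wide (y), 109 high. Origin on the table, mid-width, 100 mm behind its front edge; x points from its front to its back; it stands with its front towards the robot's right. Its black front panel slopes at 35 degrees, facing -x, from 45 mm height at x -100 to 108 mm at x -10. On it five round keys in one row along y, 42 mm apart, colours in any order.
- bar_mid (a point): Middle of the tester's fixed carrying handle, a bar 12 mm thick, 294 mm long along y, some 107 mm above the key tops and 16 mm behind them, 196 mm above the table; its two arms slope down and back to the tester's sides. A tool held upright over the keys strikes it; one tilted about 35 degrees, square to the panel, passes in front of it. Axes as the tester's.
- key_yellow_top (a point): The yellow key: middle of the top face of its round cap, 26 mm in diameter, standing 20 mm out of the panel (its grey collar, 38 mm wide, 9 mm). z points square out of the panel, so it is pressed along -z; y along the key row. The point moves with the cap.
- key_yellow (a joint): How far the yellow key is pushed in, m: 0 untouched, 0.007 at the bottom (about 5 N). A pressed key springs back when let go, but only to about 0.0025, and stays that little bit lower than an untouched key.
- key_blue_top (a point): The blue key: middle of the top face of its round cap, 26 mm in diameter, standing 20 mm out of the panel (its grey collar, 38 mm wide, 9 mm). z points square out of the panel, so it is pressed along -z; y along the key row. The point moves with the cap.
- key_blue (a joint): How far the blue key is pushed in, m: 0 untouched, 0.007 at the bottom (about 5 N). A pressed key springs back when let go, but only to about 0.0025, and stays that little bit lower than an untouched key.
- key_white_top (a point): The white key: middle of the top face of its round cap, 26 mm in diameter, standing 20 mm out of the panel (its grey collar, 38 mm wide, 9 mm). z points square out of the panel, so it is pressed along -z; y along the key row. The point moves with the cap.
- key_white (a joint): How far the white key is pushed in, m: 0 untouched, 0.007 at the bottom (about 5 N). A pressed key springs back when let go, but only to about 0.0025, and stays that little bit lower than an untouched key.
- key_green_top (a point): The green key: middle of the top face of its round cap, 26 mm in diameter, standing 20 mm out of the panel (its grey collar, 38 mm wide, 9 mm). z points square out of the panel, so it is pressed along -z; y along the key row. The point moves with the cap.
- key_green (a joint): How far the green key is pushed in, m: 0 untouched, 0.007 at the bottom (about 5 N). A pressed key springs back when let go, but only to about 0.0025, and stays that little bit lower than an untouched key.
- key_red_top (a point): The red key: middle of the top face of its round cap, 26 mm in diameter, standing 20 mm out of the panel (its grey collar, 38 mm wide, 9 mm). z points square out of the panel, so it is pressed along -z; y along the key row. The point moves with the cap.
- key_red (a joint): How far the red key is pushed in, m: 0 untouched, 0.007 at the bottom (about 5 N). A pressed key springs back when let go, but only to about 0.0025, and stays that little bit lower than an untouched key.
- multimeter: Bystander, leave alone: orange hand meter, 150 x 75 x 39 mm, lying flat; origin at the centre of its underside.
- screwdriver: Bystander, leave alone: green-handled screwdriver, 170 mm, lying; origin at the centre of its underside.
- spool: Bystander, leave alone: aluminium solder spool, 60 mm wide, 41 mm high; origin at the centre of its underside.
- flux: Bystander, leave alone: small bottle with a blue cap, 40 mm wide, 85 mm high; origin at the centre of its underside.
- tweezers: Bystander, leave alone: steel tweezers, 125 mm long, 7 mm high, lying; origin at the centre of its underside.
- spare_board: Bystander, leave alone: green board without a heat sink, 90 x 60 x 8 mm; origin at the centre of its underside.
- screw_cup: Bystander, leave alone: small grey bowl, 56 mm wide, 30 mm high; origin at the centre of its underside.
- board: The same blue board as a whole; origin at the centre of its underside.

How it is judged:
By the outcome, as a careful person would: the job done as asked, in the order asked, and still so for the second after the job is handed in, with the robot touching nothing.
It also fails if it takes over 64 s, if anything falls off the work surface, if the arm or the gripper's body presses on something with over 40 N, if the wrist force passes 120 N, or if a joint passes its speed limit or range.

## Working session

There is one attempt and no reset: what is moved stays moved. The work goes in short steps, each a Python script; the robot and the scene stay as the last script left them, time stands still between calls to the robot, and variables do not carry over. Pictures are saved under pics/ and viewed, and the job is handed in when it is done.

```bash
mkdir -p pics; ls
python3 - <<'E'
from rig import env,viewer,telemetry
import cv2
for n in ["scene","top","wrist"]:
    c=viewer.camera(n); cv2.imwrite(f"pics/{n}0.png",c["frame"])
    print(n,c["fx"],c["fy"],c["cx"],c["cy"],c["R"],c["t"])
print(telemetry.get_clock(),telemetry.get_position(),telemetry.get_tcp_rot())
E
```

```text
pics
scene 386.123095559725 386.123095559725 255.36950733726584 187.54299232701476 [[ 0.82831243  0.56015075  0.01138715]
 [ 0.40060069 -0.57792707 -0.71099887]
 [-0.3916856   0.5934909  -0.70310095]] [-0.43090848 -0.1605739   1.16124645]
top 347.8094945562446 347.8094945562446 257.23045735225065 189.9996582600572 [[-0.00221213 -0.99964917 -0.02639402]
 [-0.98542952  0.006668   -0.16995353]
 [ 0.1700699   0.02563349 -0.98509855]] [-0.07424339  0.61526538  0.74735142]
wrist 281.36367617819644 281.36367617819644 252.06150408009282 190.5219105717437 [[ 0.32521255  0.94563948 -0.00166392]
 [ 0.9035403  -0.31021418  0.29560461]
 [ 0.27901922 -0.09763774 -0.95530893]] [-0.64813284 -0.03504842  0.39158849]
0.15 [0.2110227  0.61440292 0.21729155] [-0.96292975  1.34870545  0.9616319 ]
```

View pics/scene0.png

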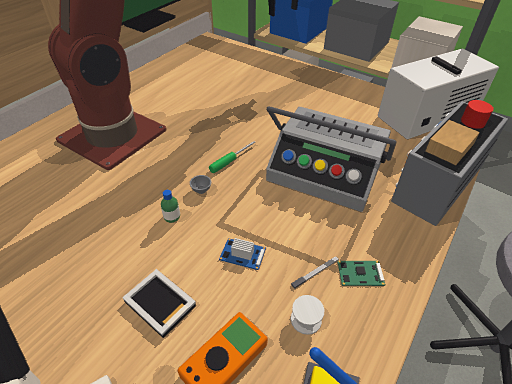

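View pics/top0.png

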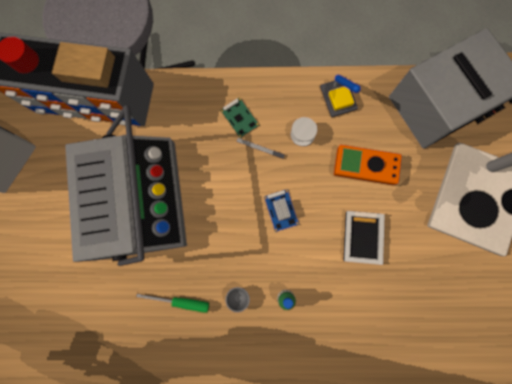

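View pics/wrist0.png

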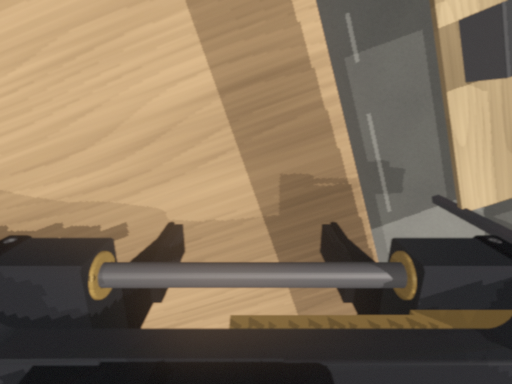

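Run:
```python
import cv2,numpy as np
t=cv2.imread("pics/top0.png");s=cv2.imread("pics/scene0.png")
a=cv2.resize(t[180:280,255:405],(750,500),interpolation=cv2.INTER_NEAREST)
cv2.imwrite("pics/ct.png",a)
b=cv2.resize(s[225:345,115:275],(800,600),interpolation=cv2.INTER_NEAREST)
cv2.imwrite("pics/cs.png",b)
b=cv2.resize(t[120:270,60:200],(560,600),interpolation=cv2.INTER_NEAREST)
cv2.imwrite("pics/ck.png",b)
```

```text
(no output)
```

View pics/ct.png

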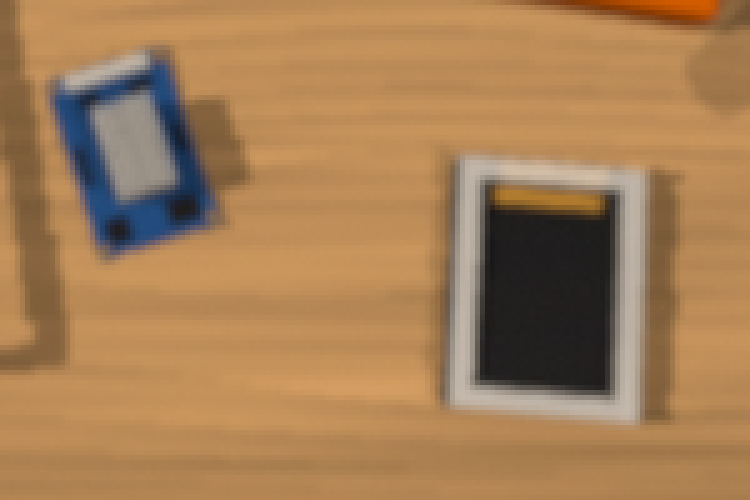

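View pics/cs.png

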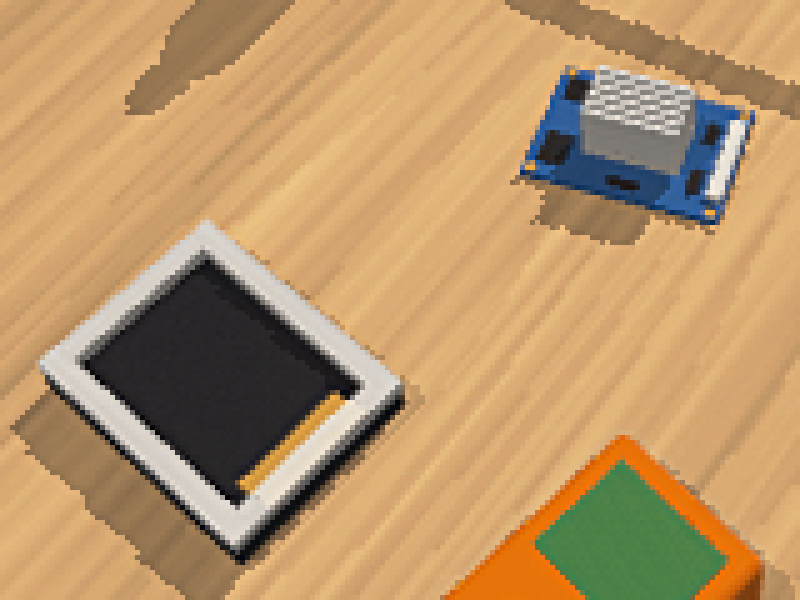

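View pics/ck.png

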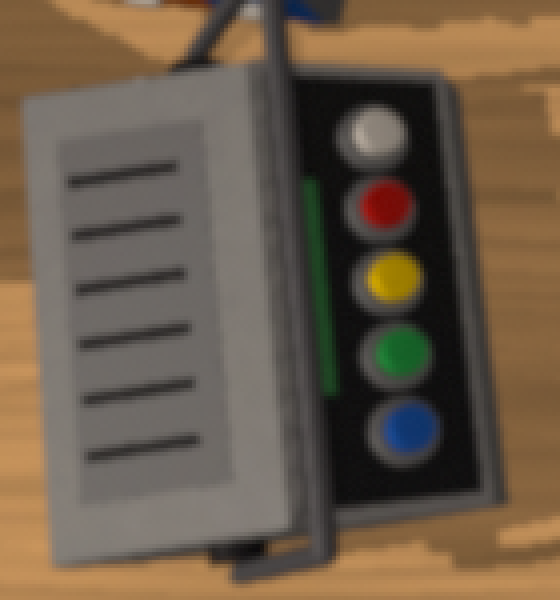

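```bash
cat > h.py <<'E'
import cv2,numpy as np
from rig import env,release,grab,solver,viewer,job,telemetry
from scipy.spatial.transform import Rotation as Ro
def ray(c,px,z):
    px=np.atleast_2d(np.asarray(px,float))
    d=np.c_[(px[:,0]-c["cx"])/c["fx"],(px[:,1]-c["cy"])/c["fy"],np.ones(len(px))]@c["R"]
    o=-c["R"].T@c["t"]
    return o+d*((z-o[2])/d[:,2])[:,None]
def rect(P):
    (cx,cy),(w,h),a=cv2.minAreaRect((P[:,:2]*1000).astype(np.float32))
    b=cv2.boxPoints(((cx,cy),(w,h),a))
    e=b[1]-b[0]; f=b[2]-b[1]
    l=e if np.linalg.norm(e)>np.linalg.norm(f) else f
    yaw=np.arctan2(l[1],l[0])
    return np.array([cx,cy]),sorted((w,h)),yaw
def big(m,near=None):
    cs,_=cv2.findContours(m.astype(np.uint8)*255,cv2.RETR_EXTERNAL,cv2.CHAIN_APPROX_NONE)
    return sorted(cs,key=cv2.contourArea)[::-1]
def hsv(c):return cv2.cvtColor(c["frame"],cv2.COLOR_BGR2HSV)
E
python3 - <<'E'
from h import *
C={n:viewer.camera(n) for n in("scene","top")}
roi={"scene":{"b":(210,235,275,275),"c":(118,262,205,345)},"top":{"b":(258,183,304,235),"c":(335,202,395,272)}}
for n,c in C.items():
    H=hsv(c); 
    def sub(m,r):
        o=np.zeros_like(m);x0,y0,x1,y1=r;o[y0:y1,x0:x1]=m[y0:y1,x0:x1];return o
    m=(H[...,0]>100)&(H[...,0]<130)&(H[...,1]>110)&(H[...,2]>50)
    m=sub(m,roi[n]["b"]);ct=big(m)[0][:,0]
    print(n,"board",rect(ray(c,ct,0.004)))
    g=(H[...,1]<45)&(H[...,2]>120)
    m=sub(g,roi[n]["b"])
    for k in big(m)[:2]:
        print("  grey",cv2.contourArea(k),rect(ray(c,k[:,0],0.034)),"plug",rect(ray(c,k[:,0],0.008)))
    m=sub(g,roi[n]["c"]);k=big(m)[0][:,0]; print("cradle",rect(ray(c,k,0.019)))
    # nest opening
    d=sub(H[...,2]<110,roi[n]["c"])
    br=sub((H[...,0]>12)&(H[...,0]<28)&(H[...,1]>150),roi[n]["c"])
    for k in big(br)[:2]:
        print(" brass",cv2.contourArea(k),ray(c,k[:,0].mean(0),0.015))
    for nm,lo,hi in(("blue",100,130),("green",50,85),("yellow",20,33),("red",0,6),("white",0,180)):
        m=(H[...,0]>=lo)&(H[...,0]<=hi)&(H[...,1]>110)&(H[...,2]>80) if nm!="white" else (H[...,1]<30)&(H[...,2]>165)
        r=(278,140,365,190) if n=="scene" else (138,140,180,240)
        m=sub(m,r)
        k=big(m)[0];(u,v),rad=cv2.minEnclosingCircle(k);mo=cv2.moments(k)
        p=(mo["m10"]/mo["m00"],mo["m01"]/mo["m00"])
        print(nm,np.round([u,v,rad,*p],1))
E
```

```text
scene board (array([ 575.88195801, -135.38874817]), [60.83367919921875, 88.66265869140625], np.float32(0.3133155))
  grey 322.5 (array([ 580.8972168 , -141.53970337]), [44.358516693115234, 49.2798957824707], np.float32(0.30140084)) plug (array([ 569.49639893, -126.12710571]), [46.071693420410156, 51.1830940246582], np.float32(0.30140194))
  grey 40.0 (array([ 624.01037598, -137.25442505]), [7.987578392028809, 40.2066650390625], np.float32(-1.288082)) plug (array([ 614.27459717, -121.67626953]), [8.296089172363281, 41.75947570800781], np.float32(-1.2880837))
cradle (array([ 510.75262451, -324.74697876]), [86.34403228759766, 115.91565704345703], np.float32(-0.09298807))
 brass 49.0 [[ 0.55187134 -0.32833048  0.015     ]]
 brass 0.0 [[ 0.63857864 -0.34253981  0.015     ]]
blue [287.8 155.    5.3 287.7 155.1]
green [303.5 159.5   4.9 303.5 159.5]
yellow [319.5 165.    5.6 319.6 164.7]
red [336.1 169.6   5.5 336.2 169.8]
white [351.  148.5  13.5 352.9 147.1]
top board (array([ 571.01348877, -133.77227783]), [55.12764358520508, 77.48307037353516], np.float32(0.30278328))
  grey 204.5 (arra
[... 155 characters left out ...]
88793945, 46.473445892333984], np.float32(0.3095256))
  grey 34.0 (array([ 606.6920166 , -118.98571777]), [7.049523830413818, 43.77420425415039], np.float32(-1.2707964)) plug (array([ 610.815979  , -119.68058014]), [7.277228832244873, 45.18834686279297], np.float32(-1.2707951))
cradle (array([ 508.2947998 , -322.88336182]), [85.94454956054688, 112.0814437866211], np.float32(-0.0923105))
 brass 66.0 [[ 0.5482124  -0.32689892  0.015     ]]
blue [162.  227.    6.4 162.  226.7]
green [159.9 208.1   6.2 159.8 207.8]
yellow [158.  189.    7.  157.9 189. ]
red [156.  171.    6.4 155.9 170.7]Traceback (most recent call last):
  File "<stdin>", line 25, in <module>
IndexError: list index out of range
```

```bash
cat > k.py <<'E'
from h import *
def tri(C,px):
    A=[];b=[]
    for n in px:
        c=C[n];u,v=px[n]
        d=c["R"].T@np.array([(u-c["cx"])/c["fx"],(v-c["cy"])/c["fy"],1]);d/=np.linalg.norm(d)
        o=-c["R"].T@c["t"];M=np.eye(3)-np.outer(d,d);A.append(M);b.append(M@o)
    X=np.linalg.lstsq(np.vstack(A),np.hstack(b),rcond=None)[0]
    return X
E
python3 - <<'E'
from k import *
C={n:viewer.camera(n) for n in("scene","top")}
P={"blue":((287.7,155.1),(162,226.7)),"green":((303.5,159.5),(159.8,207.8)),"yellow":((319.6,164.7),(157.9,189)),"red":((336.2,169.8),(155.9,170.7))}
X=[]
for n,(a,b) in P.items():
    x=tri(C,{"scene":a,"top":b});X.append(x)
    r=[]
    for m,p in (("scene",a),("top",b)):
        q=C[m]["R"]@x+C[m]["t"];r+=[C[m]["fx"]*q[0]/q[2]+C[m]["cx"]-p[0],C[m]["fy"]*q[1]/q[2]+C[m]["cy"]-p[1]]
    print(n,x.round(4),np.round(r,1))
X=np.array(X);i=np.arange(4);print(np.polyfit(i,X,1))
w=viewer.camera("wrist");R=Ro.from_rotvec(telemetry.get_tcp_rot()).as_matrix()
o=-w["R"].T@w["t"];print("cam in tool",R.T@(o-telemetry.get_position()), "tool axes\n",R.round(3))
for n,c in C.items(): cv2.imwrite(f"pics/kk_{n}.png",cv2.resize(c["frame"][130:200,270:370] if n=="scene" else c["frame"][135:245,130:190],None,fx=5,fy=5,interpolation=0))
E
```

```text
blue [0.5296 0.1305 0.0816] [ 0.1 -0.   0.1  0.1]
green [0.5711 0.137  0.0828] [ 0. -0.  0.  0.]
yellow [0.6131 0.1432 0.0823] [ 0.1 -0.   0.1  0.1]
red [0.6549 0.1497 0.0821] [ 0.2 -0.   0.1  0.1]
[[4.17941362e-02 6.35830798e-03 1.11982632e-04]
 [5.29483685e-01 1.30547168e-01 8.20277113e-02]]
cam in tool [-0.16615551  0.08195948 -0.0010036 ] tool axes
 [[-0.    -0.946  0.325]
 [-0.     0.325  0.946]
 [-1.     0.    -0.   ]]
```

```bash
cat >> k.py <<'E'
def down(yaw):  # tool x down, jaw axis perpendicular to board x; tool y = -/+ board x
    bx=np.array([np.cos(yaw),np.sin(yaw),0]);
    out=[]
    for s in(1,-1):
        x=np.array([0,0,-1.]);y=s*bx;z=np.cross(x,y)
        out.append(Ro.from_matrix(np.c_[x,y,z]).as_rotvec())
    return out
r=np.array([0.9886,0.1504,0]);r/=np.linalg.norm(r)
xt=np.array([-r[1],r[0],0]);zz=np.array([0,0,1.])
s,c_=np.sin(np.radians(35)),np.cos(np.radians(35))
n=-s*xt+c_*zz; up=c_*xt+s*zz
def press_ori(sg):
    y=-sg*up;x=-n;return Ro.from_matrix(np.c_[x,y,np.cross(x,y)]).as_rotvec()
E
python3 - <<'E'
from k import *
def t(l,p,o):
    q=solver.solve_ik(p,o);print(l,None if q is None else np.round(q,2))
for i in(0,1):
    t("board hov",[.5745,-.1335,.2],down(.305)[i]);t("board",[.5745,-.1335,.019],down(.305)[i])
    t("crad hov",[.5095,-.324,.2],down(-.092)[i]);t("crad",[.5095,-.324,.031],down(-.092)[i])
R0=telemetry.get_tcp_rot()
t("up",[.211,.614,.36],R0)
for sg in(1,-1):
  for x in (.5296,.571,.613,.697):
    p=np.array([x,.133+(x-.53)*.152,.088])
    t(f"press{sg}",p+n*.05,press_ori(sg)); t("  in",p+n*.012,press_ori(sg))
E
```

```text
board hov [-0.68  0.34  1.04  1.68 -0.3   1.3  -0.85]
board [-0.58  0.57  0.94  1.85 -0.54  1.   -0.67]
crad hov [-0.3   0.37  1.02  1.65 -0.33  1.31 -0.89]
crad [-0.27  0.62  1.02  1.81 -0.6   1.06 -0.69]
board hov [-0.66  0.33  1.01  1.68 -0.29  1.29  2.28]
board [-0.45  0.49  0.75  1.85 -0.4   0.96  2.36]
crad hov [ 0.62  0.26 -0.15  1.6   0.04  1.29  1.94]
crad [-0.22  0.57  0.93  1.81 -0.53  1.03  2.4 ]
up [-1.35  0.3   0.05  1.22 -0.02  1.62 -0.06]
press1 [-0.8   0.63  1.22  1.86 -1.06  1.6  -2.24]
  in [-0.83  0.69  1.21  1.9  -1.13  1.57 -2.21]
press1 [-0.76  0.73  1.21  1.76 -1.14  1.66 -2.26]
  in [-0.79  0.78  1.21  1.8  -1.2   1.63 -2.23]
press1 [-0.72  0.82  1.21  1.66 -1.21  1.71 -2.29]
  in [-0.75  0.86  1.21  1.7  -1.26  1.68 -2.27]
press1 [-0.62  0.97  1.2   1.42 -1.34  1.79 -2.38]
  in [-0.66  1.    1.2   1.46 -1.38  1.76 -2.37]
press-1 [-0.68  0.49  1.01  1.86 -0.95  1.48  0.81]
  in [-0.67  0.5   0.94  1.9  -0.97  1.4   0.82]
press-1 [-0.62  0.56  0.95  1.76 -0.99  1.5   0.79]
  in [-0.61  0.56  0.88  1.8  -1.    1.42  0.79]
press-1 [-0.56  0.62  0.89  1.65 -1.01  1.52  0.75]
  in [-0.55  0.62  0.81  1.69 -1.01  1.44  0.74]
press-1 [-0.44  0.74  0.78  1.41 -1.04  1.56  0.65]
  in [-0.44  0.75  0.73  1.45 -1.04  1.49  0.65]
```

View pics/kk_top.png

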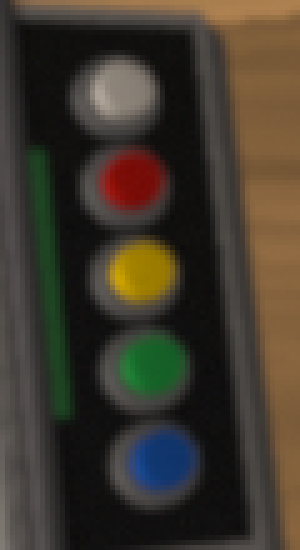

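View pics/kk_scene.png

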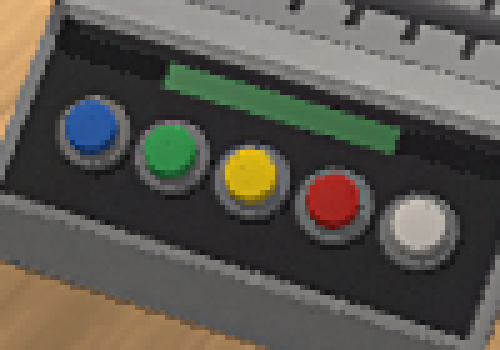

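Run:
```python
from k import *
env.movel([.211,.614,.36],speed=.3)
env.move_to([.5095,-.324,.34],down(-.092)[0])
env.movel([.5095,-.324,.2],speed=.25); env.wait(.3)
c=viewer.camera("wrist");cv2.imwrite("pics/w1.png",c["frame"]);np.savez("w1.npz",**c)
env.move_to([.5745,-.1335,.2],down(.305)[0]); env.wait(.3)
c=viewer.camera("wrist");cv2.imwrite("pics/w2.png",c["frame"]);np.savez("w2.npz",**c)
print(telemetry.get_position(),telemetry.get_joint_pos(),telemetry.get_clock())
```

```text
[ 0.57425676 -0.13444881  0.2000309 ] [-0.64415269  0.32270151  0.98967721  1.6790206  -0.27923714  1.29163636
 -0.86764083] 6.6917
```

View pics/w1.png

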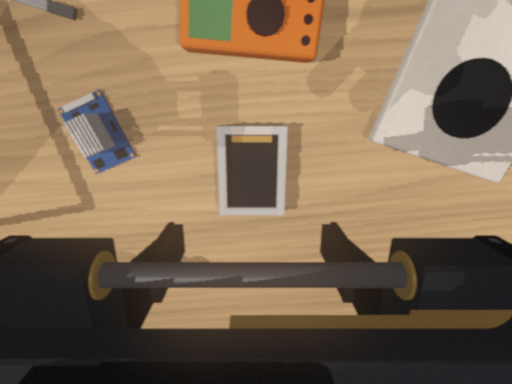

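View pics/w2.png

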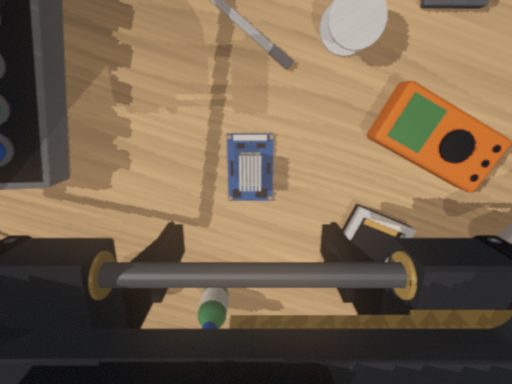

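Run:
```python
from k import *
c=dict(np.load("w1.npz"));H=hsv(c)
def sub(m,r):
    o=np.zeros_like(m);x0,y0,x1,y1=r;o[y0:y1,x0:x1]=m[y0:y1,x0:x1];return o
k=big(sub((H[...,1]<60)&(H[...,2]>110),(205,115,300,225)))[0][:,0];print("cradle",rect(ray(c,k,.019)))
br=big(sub((H[...,1]>150),(225,130,280,150)))[0];print("brass",ray(c,br[:,0].mean(0),.015))
d=big(sub(H[...,2]<90,(222,128,282,212)))[0][:,0];print("dark floor",rect(ray(c,d,.012)))
c=dict(np.load("w2.npz"));H=hsv(c)
m=sub((H[...,0]>100)&(H[...,0]<130)&(H[...,1]>100),(215,120,290,215));print("board",rect(ray(c,big(m)[0][:,0],.004)))
for k in big(sub((H[...,1]<60)&(H[...,2]>120),(215,120,290,215)))[:2]:
    print(cv2.contourArea(k),rect(ray(c,k[:,0],.034)),rect(ray(c,k[:,0],.008)))
```

```text
cradle (array([ 508.33709717, -324.31149292]), [87.04955291748047, 115.52880096435547], np.float32(-0.092551656))Traceback (most recent call last):
  File "<stdin>", line 6, in <module>
IndexError: list index out of range
```

Run:
```python
from k import *
def sub(m,r):
    o=np.zeros_like(m);x0,y0,x1,y1=r;o[y0:y1,x0:x1]=m[y0:y1,x0:x1];return o
c=dict(np.load("w1.npz"));H=hsv(c)
d=big(sub(H[...,2]<90,(222,128,282,212)))[0][:,0];print("dark floor",rect(ray(c,d,.012)))
c=dict(np.load("w2.npz"));H=hsv(c)
m=sub((H[...,0]>100)&(H[...,0]<130)&(H[...,1]>100),(215,120,290,215));print("board",rect(ray(c,big(m)[0][:,0],.004)))
for k in big(sub((H[...,1]<60)&(H[...,2]>120),(215,120,290,215)))[:3]:
    print(cv2.contourArea(k),rect(ray(c,k[:,0],.034)),rect(ray(c,k[:,0],.008)))
```

```text
dark floor (array([ 506.39187622, -323.76400757]), [63.3735466003418, 94.09071350097656], np.float32(-0.09405251))
board (array([ 604.25683594, -143.38937378]), [15.48184585571289, 16.75265884399414], np.float32(0.32229954))
850.0 (array([ 574.64440918, -131.97306824]), [28.186981201171875, 48.44743728637695], np.float32(0.30234993)) (array([ 568.6529541 , -133.59863281]), [30.392574310302734, 52.23815155029297], np.float32(0.30234286))
285.5 (array([ 582.11029053, -129.58969116]), [54.97443771362305, 77.19110870361328], np.float32(0.3014764)) (array([ 576.70294189, -131.02868652]), [59.275978088378906, 83.23104858398438], np.float32(0.3014761))
6.5 (array([ 543.12426758, -142.98196411]), [5.263244152069092, 53.721065521240234], np.float32(-1.268506)) (array([ 534.6663208 , -145.46893311]), [5.675102710723877, 57.92451477050781], np.float32(-1.2685025))
```

Run:
```python
from k import *
c=dict(np.load("w2.npz"));F=c["frame"].astype(int)
m=(F[...,0]>F[...,2]+25);m[:125]=0;m[210:]=0;m[:,:220]=0;m[:,285:]=0
v,u=np.nonzero(m);print(u.min(),u.max(),v.min(),v.max(),rect(ray(c,np.c_[u,v],.004)))
for p,z in(((250.5,167),.019),): print(ray(c,p,z))
b=c["frame"][120:215,215:290];cv2.imwrite("pics/w2c.png",cv2.resize(b,None,fx=6,fy=6,interpolation=0))
```

```text
228 272 134 199 (array([ 573.36077881, -132.51843262]), [57.6126594543457, 87.1624526977539], np.float32(0.30228877))
[[ 0.57761443 -0.13220952  0.019     ]]
```

View pics/w2c.png

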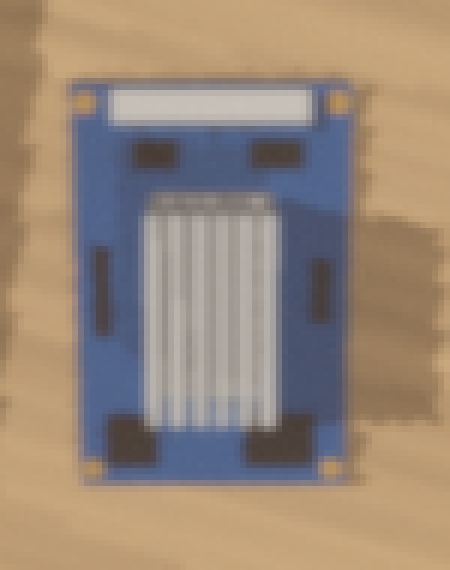

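Run:
```python
from k import *
P=np.array([.5738,-.1325,.2])
o=down(.302)[0]
env.movel(P,ori=o,speed=.15)
env.movel([*P[:2],.06],speed=.15)
print(env.movel([*P[:2],.030],speed=.06,guard=8))
print(telemetry.get_position())
grab(25);print("w",telemetry.get_width(),telemetry.get_wrist_force())
env.movel([*P[:2],.10],speed=.12);env.wait(.2)
print("w",telemetry.get_width(),telemetry.get_wrist_force(),telemetry.get_clock())
c=viewer.camera("wrist");cv2.imwrite("pics/w3.png",c["frame"])
c=viewer.camera("scene");cv2.imwrite("pics/s3.png",c["frame"])
```

```text
False
[ 0.57374125 -0.13266589  0.02991296]
w 0.0007915179929740665 [-0.33478366  0.72898638 -0.32808607]
w 0.0005873736608037949 [ 0.4732029   0.24130289 -0.24174701] 11.1333
```

View pics/w3.png

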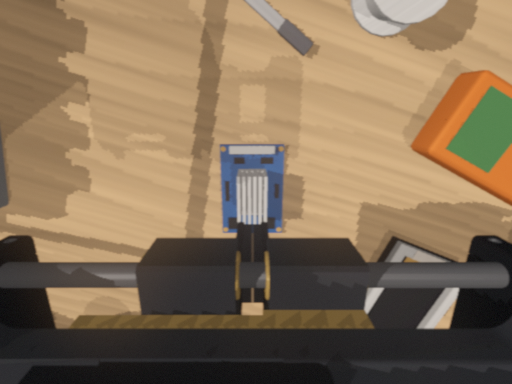

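View pics/s3.png

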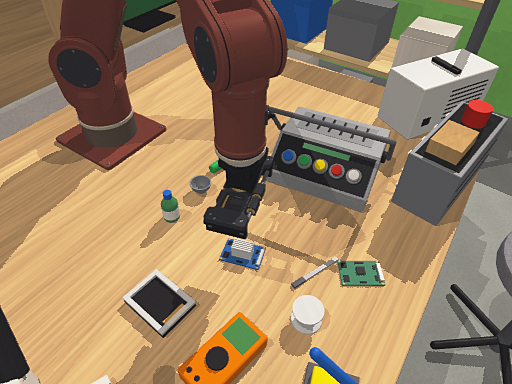

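Run:
```python
from k import *
p=telemetry.get_position();R=Ro.from_rotvec(telemetry.get_tcp_rot()).as_matrix()
print(p,R.round(3),telemetry.get_joint_pos().round(3))
for nm in("scene","top","wrist"):
    c=viewer.camera(nm)
    for d in(0,.019,.1):
        q=c["R"]@(p+R[:,0]*d)+c["t"];print(nm,d,c["fx"]*q[0]/q[2]+c["cx"],c["fy"]*q[1]/q[2]+c["cy"])
    if nm=="wrist":
        F=c["frame"].astype(int);m=(F[...,0]>F[...,2]+25);m[:140]=0;m[240:]=0;m[:,:215]=0;m[:,290:]=0
        v,u=np.nonzero(m);print(rect(ray(c,np.c_[u,v],.004)))
    else: cv2.imwrite(f"pics/{nm}4.png",cv2.resize(c["frame"][180:300,170:310] if nm=="scene" else c["frame"][130:280,200:400],None,fx=4,fy=4))
```

```text
[ 0.57348569 -0.13252728  0.09947831] [[-0.001  0.955  0.297]
 [-0.     0.297 -0.955]
 [-1.    -0.001 -0.   ]] [-0.587  0.424  0.928  1.794 -0.376  1.113 -0.8  ]
scene 0 241.16684764958015 224.30542975093567
scene 0.019 241.29187731611842 230.19868289484796
scene 0.1 241.781220917213 253.2638145187998
top 0 282.65250065884277 205.13096794578817
top 0.019 282.258413299035 206.24067547912807
top 0.1 280.77488705268763 210.4181255051378
wrist 0 251.1642018832497 233.3469201250337
wrist 0.019 251.23907852749105 221.62388203723236
wrist 0.1 251.44875116337033 188.7965522164804
(array([ 572.95214844, -132.6159668 ]), [58.58027648925781, 88.579833984375], np.float32(0.30145466))
```

View pics/scene4.png

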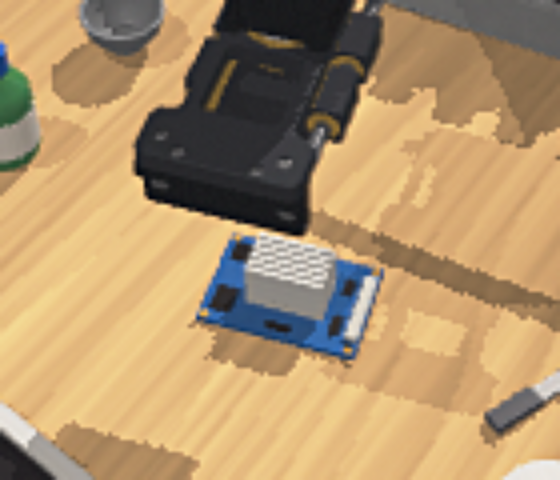

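View pics/top4.png

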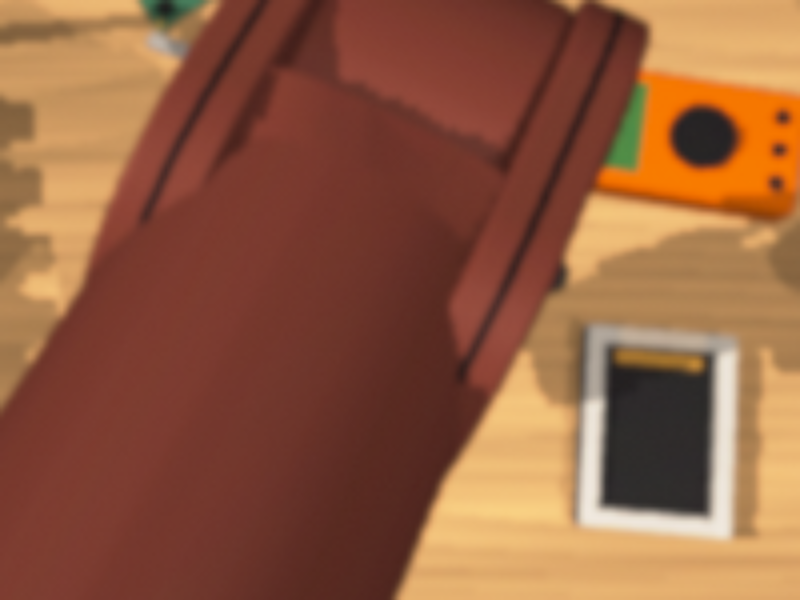

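Run:
```python
from k import *
release();print("open",telemetry.get_width())
P=np.array([.5735,-.1325])
print(env.movel([*P,.028],speed=.1,guard=8),telemetry.get_position())
c=viewer.camera("wrist");cv2.imwrite("pics/w5.png",c["frame"])
c=viewer.camera("scene");cv2.imwrite("pics/s5.png",cv2.resize(c["frame"][180:300,170:310],None,fx=4,fy=4))
print(telemetry.get_clock(),telemetry.get_wrist_force())
```

```text
open 0.08693810290754189
False [ 0.57390689 -0.13275474  0.02848399]
13.8667 [-0.55245384 -0.73963867  0.6479019 ]
```

View pics/w5.png

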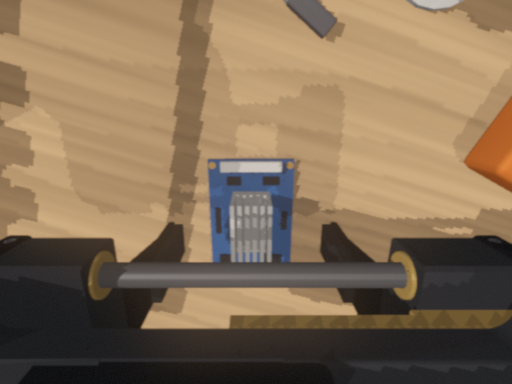

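View pics/s5.png

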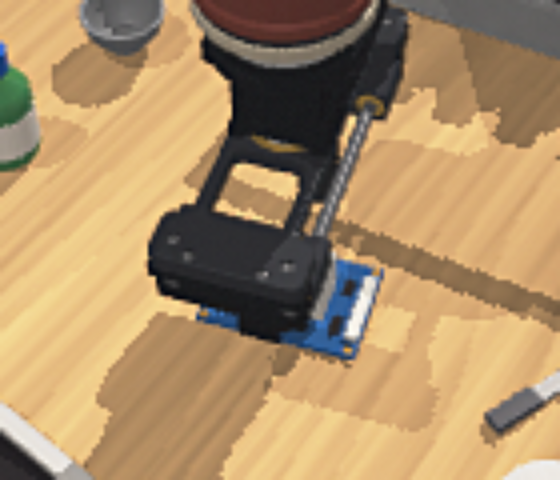

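Run:
```python
from k import *
grab(25);print(telemetry.get_width(),telemetry.get_position(),telemetry.get_wrist_force())
c=viewer.camera("wrist");cv2.imwrite("pics/w6.png",c["frame"])
env.wait(.2);print(telemetry.get_width(),telemetry.get_clock())
```

```text
0.024726845536650232 [ 0.57349541 -0.13250473  0.02798706] [0.09799053 0.06032351 0.354917  ]
0.024638731848310214 15.1667
```

View pics/w6.png

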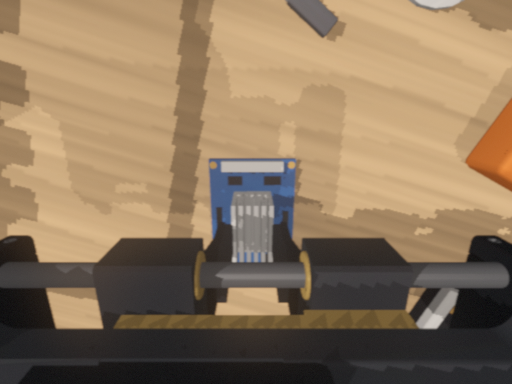

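Run:
```python
from k import *
env.movel([.5735,-.1325,.06],speed=.08);env.wait(.1)
w=telemetry.get_width();print(w)
if w<.02: raise SystemExit
env.movel([.5735,-.1325,.14],speed=.15);env.wait(.2)
print(telemetry.get_width(),telemetry.get_wrist_force(),telemetry.get_position(),telemetry.get_clock())
c=viewer.camera("wrist");cv2.imwrite("pics/w7.png",c["frame"]);np.savez("w7.npz",p=telemetry.get_position(),rv=telemetry.get_tcp_rot(),**c)
```

```text
0.024734212528496887
0.024708188509755372 [ 0.06950622  0.99791333 -1.11702933] [ 0.57290963 -0.13239114  0.13897833] 16.7
```

View pics/w7.png

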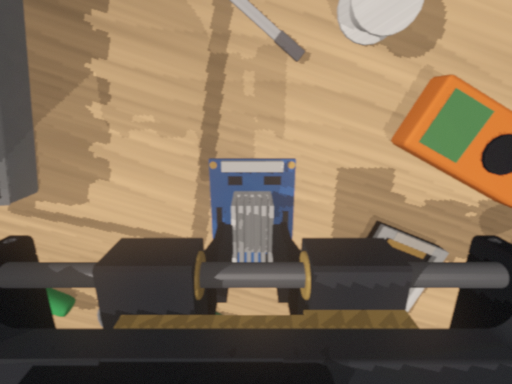

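Run:
```python
from k import *
f=dict(np.load("w7.npz"));F=f["frame"].astype(int);m=(F[...,0]>F[...,2]+25);m[:150]=0;m[225:]=0;m[:,:200]=0;m[:,300:]=0
v,u=np.nonzero(m);print(v.min(),v.max(),u.min(),u.max())
z=f["p"][2]-.024
R=Ro.from_rotvec(f["rv"]).as_matrix()
row=v.min()-.5
for px in((252,row),(u[v<195].min()-.5,170),(u[v<195].max()+.5,170)):
    print((R.T@(ray(f,px,z)[0]-f["p"])*1000).round(1))
```

```text
159 224 209 294
[23.9 44.5  0.4]
[ 24.   36.5 -29.7]
[23.9 36.4 29.8]
```

Run:
```python
from k import *
o=down(-.0925)[0];T=[.5088,-.3242]
env.movel([*T,.13],ori=o,speed=.2)
env.movel([*T,.062],speed=.12);env.wait(.15)
print(telemetry.get_position(),telemetry.get_width())
c=viewer.camera("wrist");cv2.imwrite("pics/w8.png",c["frame"])
c=viewer.camera("scene");cv2.imwrite("pics/s8.png",cv2.resize(c["frame"][225:345,80:240],None,fx=5,fy=5))
print(telemetry.get_clock())
```

```text
[ 0.50935648 -0.32456681  0.06289315] 0.02457566775694122
18.8833
```

View pics/w8.png

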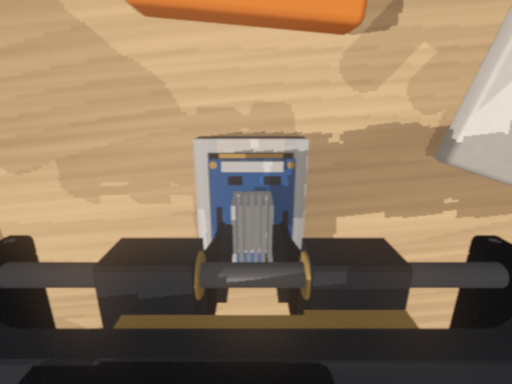

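View pics/s8.png

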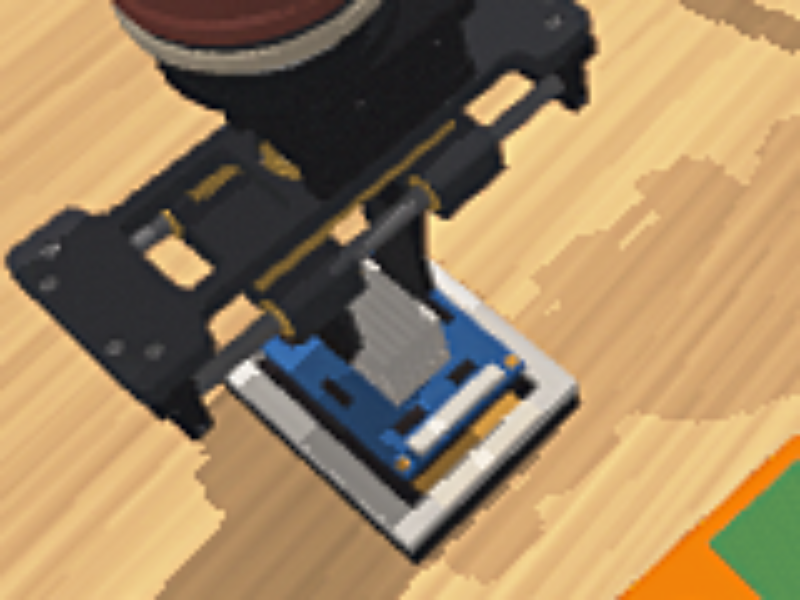

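Run:
```python
from k import *
o=down(-.0925)[0];T=[.5088,-.3242]
print(env.movel([*T,.046],speed=.05,guard=8))
for z in (.043,.0415,.0405,.0398):
    g=env.movel([*T,z],speed=.02,guard=4); print(z,g,telemetry.get_position().round(4),telemetry.get_wrist_force().round(2))
    if g: break
release();env.wait(.2);print(telemetry.get_width())
env.movel([*T,.15],speed=.2)
c=viewer.camera("wrist");cv2.imwrite("pics/w9.png",c["frame"]);np.savez("w9.npz",**c)
c=viewer.camera("scene");cv2.imwrite("pics/s9.png",cv2.resize(c["frame"][225:345,80:240],None,fx=5,fy=5))
print(telemetry.get_clock())
```

```text
False
0.043 False [ 0.5088 -0.3242  0.043 ] [-1.19  0.   -1.73]
0.0415 False [ 0.5088 -0.3241  0.0414] [ 0.69 -0.72 -1.52]
0.0405 False [ 0.5088 -0.3242  0.0405] [ 0.07  0.04 -1.33]
0.0398 False [ 0.5089 -0.3243  0.04  ] [0.01 0.94 2.23]
0.08675559655056919
22.6167
```

View pics/w9.png

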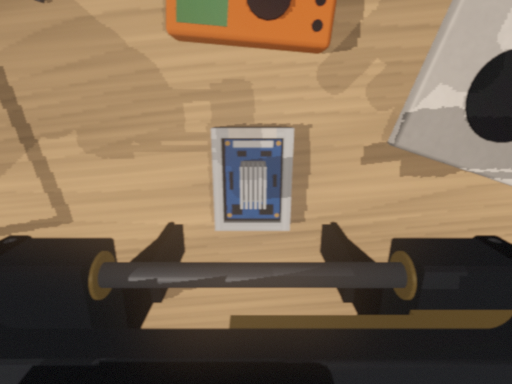

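View pics/s9.png

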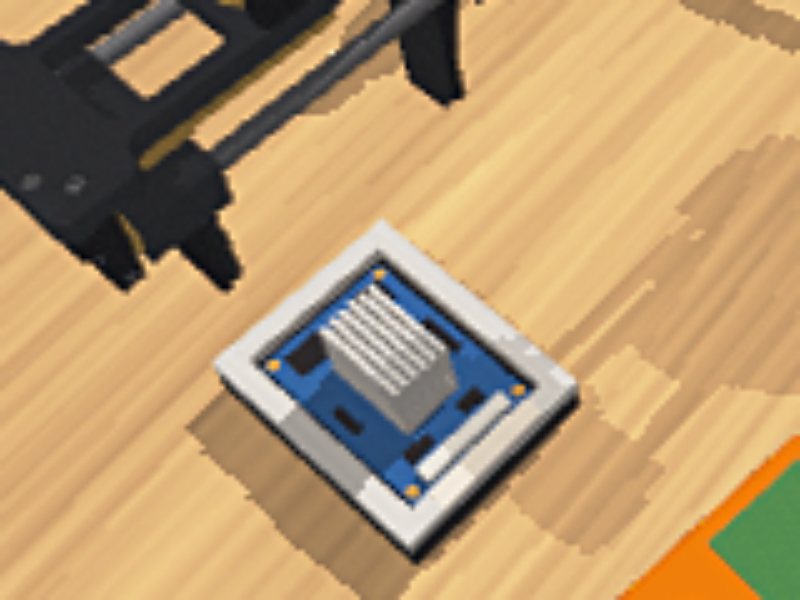

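Run:
```python
from k import *
K=np.array([.6131,.1432,.085])
env.movel([.5088,-.3242,.25],speed=.25)
grab(20)
env.move_to(K+n*.20,press_ori(1))
env.movel(K+n*.11,speed=.2);env.wait(.3)
c=viewer.camera("wrist");cv2.imwrite("pics/w10.png",c["frame"]);np.savez("w10.npz",p=telemetry.get_position(),**c)
c=viewer.camera("scene");cv2.imwrite("pics/s10.png",c["frame"])
print(telemetry.get_position(),telemetry.get_width(),telemetry.get_joint_pos().round(2),telemetry.get_clock())
```

```text
[0.62280549 0.08032373 0.17550353] 0.00024042815551696516 [-0.63  0.73  1.16  1.58 -1.11  1.74 -2.33] 27.05
```

View pics/w10.png

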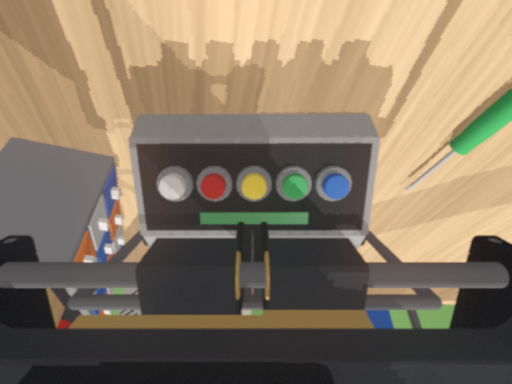

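View pics/s10.png

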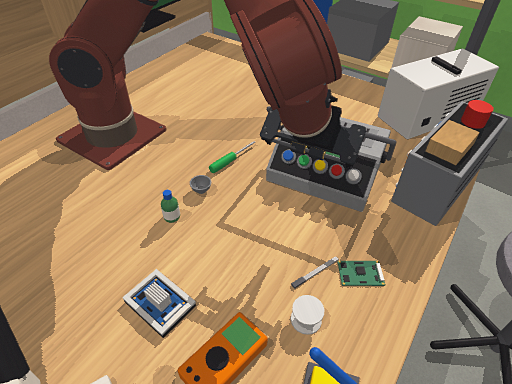

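Run:
```python
from k import *
c=dict(np.load("w10.npz"));H=hsv(c);V={}
for nm,lo,hi,cx in(("blue",100,130,336),("green",50,85,295),("yellow",20,33,254),("red",0,8,213),("white",0,180,175)):
    m=(H[...,0]>=lo)&(H[...,0]<=hi)&(H[...,1]>100)&(H[...,2]>60) if nm!="white" else (H[...,1]<40)&(H[...,2]>165)
    o=np.zeros_like(m);o[166:206,cx-18:cx+18]=m[166:206,cx-18:cx+18]
    k=big(o)[0];(u,v),rr=cv2.minEnclosingCircle(k);mo=cv2.moments(k);V[nm]=(mo["m10"]/mo["m00"],mo["m01"]/mo["m00"])
    print(nm,np.round([u,v,rr,*V[nm]],1))
# plane through key tops: point K, normal n ; intersect for offsets
o=-c["R"].T@c["t"]
for z in(.082,.085,.089):
    K=np.array([.6131,.1432,.082])+ (z-.082)/c_*n
    out=[]
    for nm in V:
        d=c["R"].T@np.array([(V[nm][0]-c["cx"])/c["fx"],(V[nm][1]-c["cy"])/c["fy"],1])
        X=o+d*((K-o)@n)/(d@n);out.append(X)
    out=np.array(out);print(z,out.round(4).tolist(),np.linalg.norm(out[0]-out[3])/3)
```

```text
blue [335.3 185.8  13.2 335.4 185.7]
green [294.4 185.9  12.4 294.4 185.8]
yellow [253.5 185.7  13.1 253.6 185.7]
red [212.8 185.8  13.  212.8 185.8]
white [171.  187.5  12.8 170.9 187.5]
0.082 [[0.5272, 0.1304, 0.0822], [0.5692, 0.137, 0.0823], [0.6111, 0.1433, 0.0823], [0.6529, 0.1496, 0.0823], [0.6958, 0.1577, 0.0834]] 0.042382176693815804
0.085 [[0.5288, 0.1277, 0.0846], [0.5702, 0.1341, 0.0847], [0.6115, 0.1403, 0.0846], [0.6528, 0.1466, 0.0847], [0.6952, 0.1546, 0.0857]] 0.04182856644800292
0.089 [[0.5309, 0.124, 0.0878], [0.5715, 0.1303, 0.0879], [0.6121, 0.1364, 0.0878], [0.6527, 0.1426, 0.0878], [0.6943, 0.1505, 0.0889]] 0.04109041945358571
```

```bash
cat >> k.py <<'E'
Y=np.array([.612,.141,.0845])
IDX={"blue":-2,"green":-1,"yellow":0,"red":1,"white":2}
def press(nm):
    T=Y+.042*IDX[nm]*r+.019*n
    env.movel(T+n*.03,ori=press_ori(1),speed=.15);env.wait(.1)
    f0=telemetry.get_wrist_force()@n
    env.movel(T+n*.008,speed=.08)
    g=env.movel(T-n*.013,speed=.025,guard=12)
    env.wait(.1)
    p=telemetry.get_position();f=telemetry.get_wrist_force()
    print(nm,g,"depth below est top mm",(-(p-T)@n*1000).round(2),"lat",((p-T)@r*1000).round(1),((p-T)@up*1000).round(1),"Fn",(f@n-f0).round(1),f.round(1))
    env.movel(T+n*.03,speed=.1)
    print(telemetry.get_clock())
E
python3 - <<'E'
from k import *
press("yellow")
c=viewer.camera("wrist");cv2.imwrite("pics/w11.png",c["frame"])
c=viewer.camera("scene");cv2.imwrite("pics/s11.png",cv2.resize(c["frame"][90:220,240:400],None,fx=5,fy=4.6))
E
```

```text
yellow False depth below est top mm 12.79 lat 0.1 -0.1 Fn 1.5 [ 0.2 -0.4  0.8]
29.8
```

View pics/w11.png

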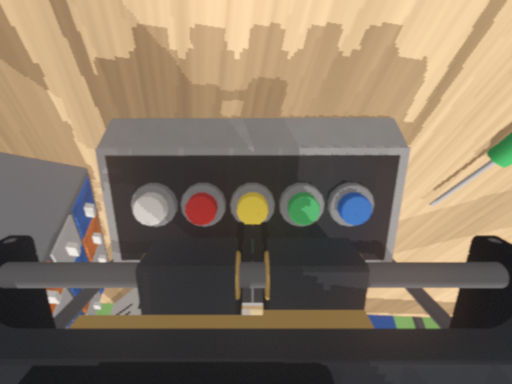

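View pics/s11.png

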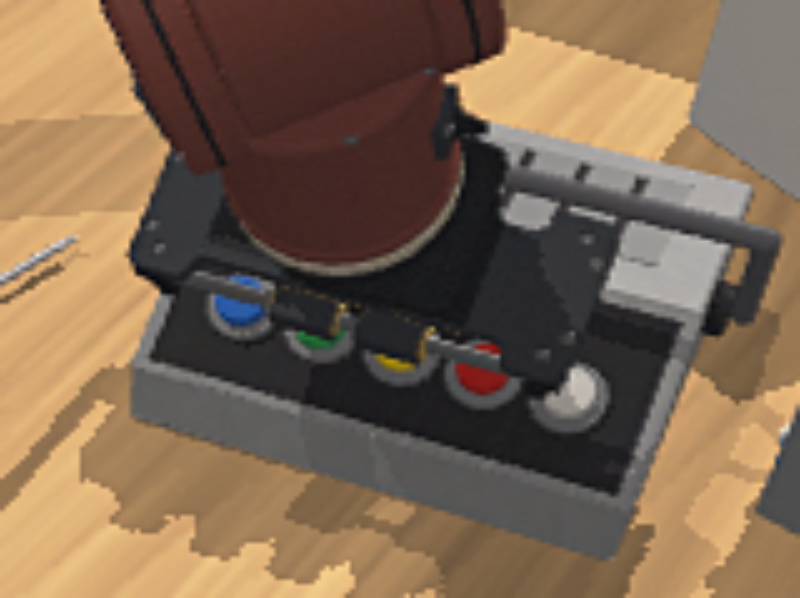

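```bash
cat >> k.py <<'E'
def caps(c,tab,dy=20):
    H=hsv(c);V={}
    for nm,lo,hi in(("blue",100,130),("green",50,85),("yellow",20,33),("red",0,8),("white",0,180)):
        cx,cy=tab[nm]
        m=(H[...,0]>=lo)&(H[...,0]<=hi)&(H[...,1]>100)&(H[...,2]>60) if nm!="white" else (H[...,1]<40)&(H[...,2]>165)
        o=np.zeros_like(m);o[cy-dy:cy+dy,cx-18:cx+18]=m[cy-dy:cy+dy,cx-18:cx+18]
        k=big(o)[0];mo=cv2.moments(k);V[nm]=np.round([mo["m10"]/mo["m00"],mo["m01"]/mo["m00"],mo["m00"],*cv2.boundingRect(k)],1).tolist()
    return V
TAB={"blue":(336,186),"green":(295,186),"yellow":(254,186),"red":(213,186),"white":(175,186)}
E
python3 - <<'E'
from k import *
d=np.load("w10.npz")
env.movel(d["p"],speed=.15);env.wait(.3)
c=viewer.camera("wrist");cv2.imwrite("pics/w12.png",c["frame"]);np.savez("w12.npz",p=telemetry.get_position(),**c)
a=caps(dict(d),TAB);b=caps(c,TAB)
for k in a:print(k,a[k],b[k])
print(d["p"],telemetry.get_position())
f0=d["frame"][160:212,150:360];f1=c["frame"][160:212,150:360]
cv2.imwrite("pics/cmp.png",cv2.resize(np.vstack([f0,f1]),None,fx=3.8,fy=3.8,interpolation=cv2.INTER_CUBIC))
E
```

```text
blue [335.4, 185.7, 487.5, 323.0, 173.0, 26.0, 26.0] [335.2, 185.6, 491.5, 322.0, 173.0, 27.0, 26.0]
green [294.4, 185.8, 439.5, 283.0, 174.0, 24.0, 25.0] [294.1, 185.8, 442.5, 282.0, 174.0, 25.0, 25.0]
yellow [253.6, 185.7, 493.0, 241.0, 173.0, 26.0, 26.0] [253.1, 185.7, 496.0, 241.0, 173.0, 25.0, 27.0]
red [212.8, 185.8, 483.5, 200.0, 173.0, 26.0, 26.0] [212.1, 185.9, 486.5, 200.0, 173.0, 25.0, 27.0]
white [170.9, 187.5, 431.0, 159.0, 176.0, 25.0, 24.0] [169.9, 187.6, 436.5, 158.0, 176.0, 25.0, 24.0]
[0.62289283 0.08013572 0.17566686] [0.62266555 0.08064252 0.17520407]
```

View pics/cmp.png

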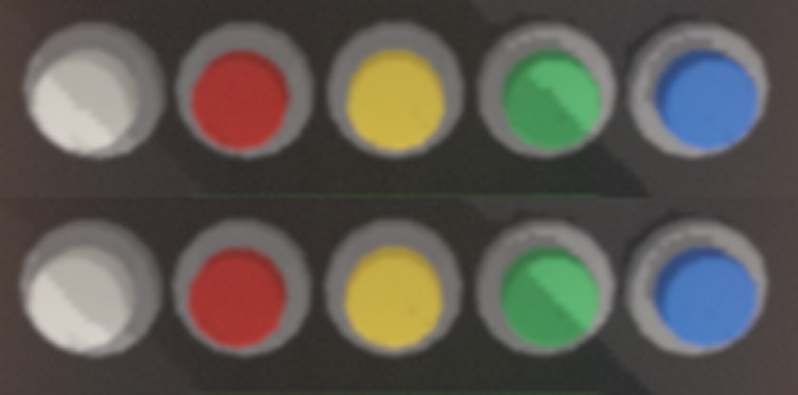

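Run:
```python
from k import *
T=Y+.019*n
env.movel(T+n*.01,speed=.15);
g=env.movel(T-n*.008,speed=.04,guard=12);env.wait(.1)
print(g,telemetry.get_position()-(T-n*.008),telemetry.get_wrist_force())
c=viewer.camera("wrist");cv2.imwrite("pics/w13.png",c["frame"]);np.savez("w13.npz",p=telemetry.get_position(),**c)
c=viewer.camera("scene");cv2.imwrite("pics/s13.png",cv2.resize(c["frame"][120:200,260:380],None,fx=6,fy=6))
q=np.array(telemetry.get_joint_pos());print(q.round(3),solver.solve_ik(T-n*.008,press_ori(1)),telemetry.get_clock())
```

```text
False [ 0.00011791 -0.00017469  0.00013946] [-0.13193838  0.37985644 -0.24505674]
[-0.705  0.789  1.108  1.698 -1.192  1.605 -2.287] [-0.70554457  0.78931366  1.10729848  1.69797597 -1.19164875  1.60524994
 -2.28709588] 32.3
```

View pics/w13.png

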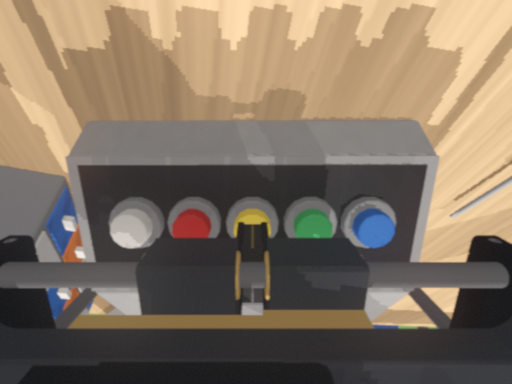

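View pics/s13.png

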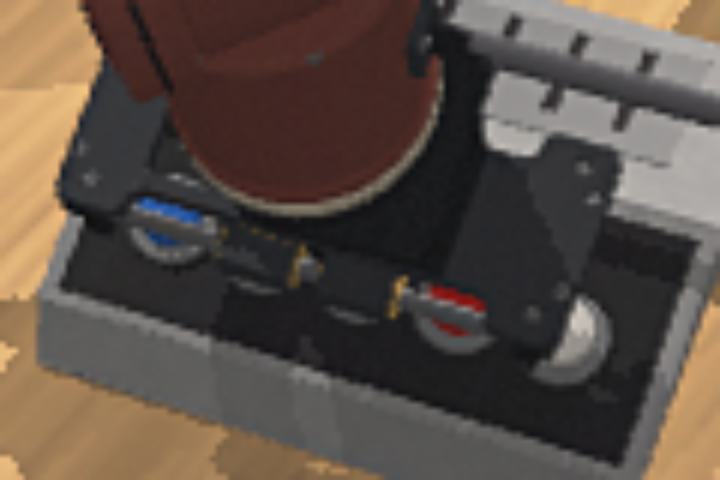

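Run:
```python
from k import *
T=Y+.019*n
for d in (.0115,.013,.0145,.016,.0175,.019,.0205):
    g=env.movel(T-n*d,speed=.03,guard=9)
    p=telemetry.get_position();f=[telemetry.get_wrist_force()@n for _ in range(3)]
    print(d,g,(-(p-T)@n*1000).round(2),((p-T)@up*1000).round(1),np.round(f,2))
    if g: break
c=viewer.camera("wrist");cv2.imwrite("pics/w14.png",c["frame"])
env.movel(T+n*.03,speed=.15)
print(telemetry.get_clock())
```

```text
0.0115 False 11.81 0.1 [-0.03 -0.03 -0.03]
0.013 False 13.13 0.0 [-0.25 -0.25 -0.25]
0.0145 False 14.62 0.1 [0.18 0.18 0.18]
0.016 False 16.15 0.0 [-0.7 -0.7 -0.7]
0.0175 False 17.63 0.0 [-0.59 -0.59 -0.59]
0.019 False 19.1 -0.0 [-0.02 -0.02 -0.02]
0.0205 False 20.6 0.0 [0.47 0.47 0.47]
34.6
```

View pics/w14.png

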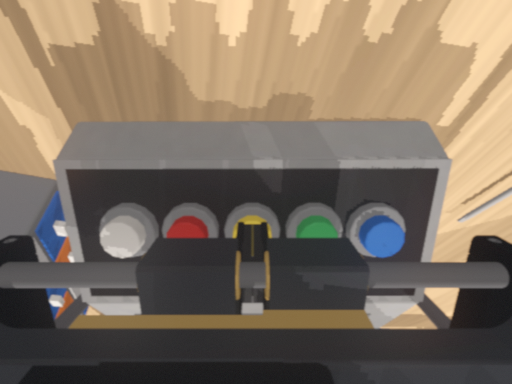

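Run:
```python
from k import *
T=Y+.019*n
env.movel(T-n*.018,speed=.15)
for d in np.arange(.020,.0341,.002):
    g=env.movel(T-n*d,speed=.04,guard=9)
    p=telemetry.get_position();f=telemetry.get_wrist_force()@n
    print(d,g,(-(p-T)@n*1000).round(2),np.round(f,2))
    if g: break
c=viewer.camera("wrist");cv2.imwrite("pics/w15.png",c["frame"])
print(telemetry.get_clock(),telemetry.get_width())
```

```text
0.02 False 19.35 0.05
0.022 False 21.67 1.13
0.023999999999999997 False 23.89 1.89
0.025999999999999995 False 25.43 6.14
0.027999999999999994 False 25.66 17.63
0.029999999999999992 False 25.96 28.49
0.03199999999999999 False 26.19 39.06
0.03399999999999999 False 26.43 50.15
37.1167 0.0004537455539904983
```

View pics/w15.png

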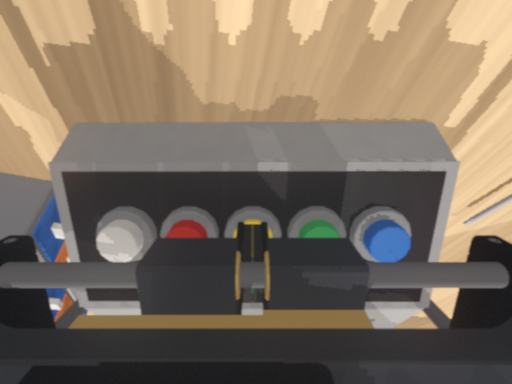

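Run:
```python
from k import *
d=np.load("w10.npz")
env.movel(d["p"],speed=.2);env.wait(.3)
c=viewer.camera("wrist");np.savez("w16.npz",**c)
a=caps(dict(d),TAB);b=caps(c,TAB)
for k in a:print(k,a[k][:3],b[k][:3])
f0=d["frame"][160:212,150:360];f1=c["frame"][160:212,150:360]
cv2.imwrite("pics/cmp2.png",cv2.resize(np.vstack([f0,f1]),None,fx=3.8,fy=3.8,interpolation=cv2.INTER_CUBIC))
print(telemetry.get_clock(),telemetry.get_wrist_force())
```

```text
blue [335.4, 185.7, 487.5] [335.1, 185.7, 492.5]
green [294.4, 185.8, 439.5] [294.1, 185.8, 443.5]
yellow [253.6, 185.7, 493.0] [253.1, 185.4, 481.0]
red [212.8, 185.8, 483.5] [212.1, 185.9, 488.5]
white [170.9, 187.5, 431.0] [169.9, 187.6, 436.5]
38.2417 [-0.0643086  -0.70076098  0.36239732]
```

View pics/cmp2.png

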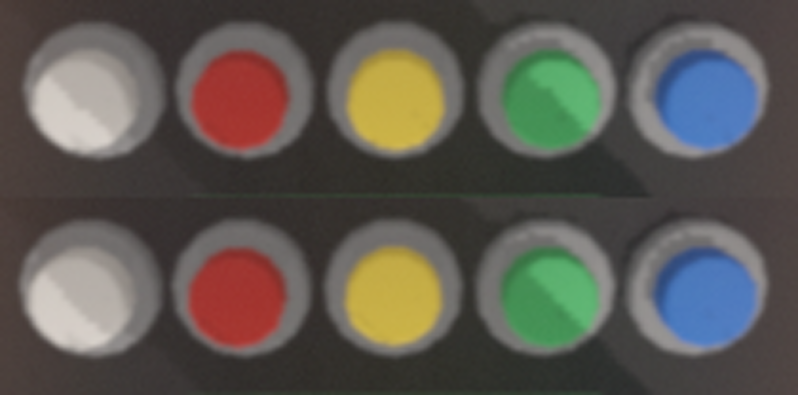

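```bash
cat >> k.py <<'E'
def press2(nm):
    T=Y+.042*IDX[nm]*r+.019*n
    env.movel(T+n*.005,ori=press_ori(1),speed=.2);env.wait(.15)
    env.movel(T-n*.010,speed=.1)
    g=env.movel(T-n*.032,speed=.03,guard=14)
    p=telemetry.get_position();f=telemetry.get_wrist_force()@n
    print(nm,g,"depth",(-(p-T)@n*1000).round(2),"Fn",f.round(1))
    env.movel(T+n*.005,speed=.15)
    print(telemetry.get_clock())
    return g
E
python3 - <<'E'
from k import *
press2("blue")
E
```

```text
blue True depth 25.38 Fn 8.8
40.375
```

Run:
```python
from k import *
if press2("white"): press2("green")
d=np.load("w10.npz")
env.movel(d["p"],ori=press_ori(1),speed=.2);env.wait(.3)
c=viewer.camera("wrist");np.savez("w17.npz",**c)
a=caps(dict(np.load("w16.npz")),TAB);b=caps(c,TAB)
for k in a:print(k,a[k][:3],b[k][:3])
f1=c["frame"][150:220,140:360]
cv2.imwrite("pics/f.png",cv2.resize(f1,None,fx=3.6,fy=3.6,interpolation=cv2.INTER_CUBIC))
c=viewer.camera("scene");cv2.imwrite("pics/s17.png",c["frame"])
print(telemetry.get_clock())
```

```text
white True depth 25.5 Fn 5.8
42.7417
green True depth 25.42 Fn 7.5
44.9
blue [335.1, 185.7, 492.5] [334.5, 185.1, 465.0]
green [294.1, 185.8, 443.5] [293.7, 185.3, 424.5]
yellow [253.1, 185.4, 481.0] [253.0, 185.3, 480.5]
red [212.1, 185.9, 488.5] [211.8, 185.7, 488.5]
white [169.9, 187.6, 436.5] [170.1, 186.9, 438.5]
45.9333
```

View pics/f.png

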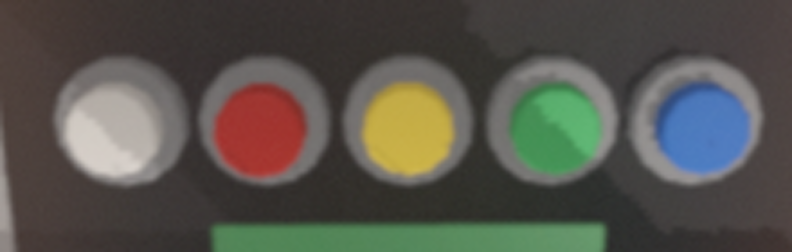

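View pics/s17.png

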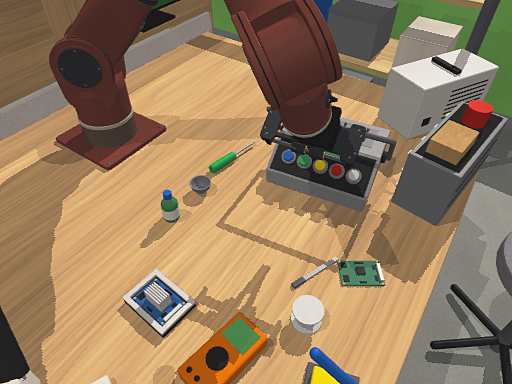

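Run:
```python
from k import *
job.job_done();print(telemetry.get_clock())
```

```text
the job is handed in; nothing more can be done
the job is handed in; nothing more can be done
```

The board is in the cradle nest and the yellow, blue, white and green keys were pressed in that order. I handed the job in at about 46 s of the 64 s allowed; no verdict was reported.

**Board:** it was lowered until it touched with a few N, then released. The wrist and scene pictures show it flat inside the rim, with the plug at the brass strip.

**Keys:** each of the four reached the same hard stop, and the final picture fits all four staying a little lower. The drop is clear for blue and green, and only a fraction of a pixel for yellow and white. The red cap looks unchanged, and nothing else appears to have moved.

**What went wrong or disagreed:**
- **First grasp:** it closed on nothing without moving the board. The second grasp, 2 mm lower, held.
- **Finger length:** the first two tries at the yellow key stopped short. The key was met about 18 mm further along the tool than I had computed, as if the fingers reach less far than stated. Pictures after the first try showed yellow unmoved. The second got 1–2 mm into the key's travel at most, with no clear force, before the full press.
- **Force on yellow:** that full press reached about 50 N at the fingertips, because I restarted the force guard at every small step. The wrist limit is 120 N. The other three keys were pressed with one continuous 14 N guard, and 6–9 N was read at the stop.

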